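Lock the carton stop stud into the packing-bench T-slot rail

ROBOT

A 6-joint arm with a two-finger parallel gripper is mounted at the origin on the work surface. World frame = base frame: x ahead of the robot, y to its left, z up, the work surface at z = 0. Lengths are in m, angles in degrees, forces in N, time in s.
With the tool pointing down it reaches from about 0.375 to 0.9 m from the base axis. Payload 3.1 kg.
Tool frame: the origin (TCP) lies at the very end of the fingers, on their centre line; the grasp point (between the pads) lies behind it (bot.grip_depth is the z of the grasp point in the tool frame, in m); z points along the fingers, y is the direction in which the jaws open and shut (so a half turn about z gives the same grasp; the last joint's range is limited). The gripper opens to 87 mm and grips with 3 to 60 N. Pads are 19 mm wide; open, the fingers measure 117 mm over their backs; the gripper's body (75 mm by 190 mm) begins 51 mm behind the grasp point.
Start: joints at [62.596, 30.224, 82.088, -0, 67.689, -10.227], TCP at [0.185, 0.597, 0.223] pointing down, gripper open.
Joint ranges: [-176.69, 176.69], [-43.24, 126.21], [12.49, 139.97], [-82, 262], [0, 151.66], [-163.58, 163.58]. Speed limits (degrees/s): [159.86, 159.86, 180, 180, 180, 180].

INTERFACE

Orientations are given as a 3x3 rotation matrix whose columns are the frame's x, y, z axes.
In Python, from rig import bot, vision gives the robot as it stands. The module is installed in compiled form; this text tells all that it offers.
- The arm moves only by the shell command python3 -m jog 'ROWS'. ROWS is JSON, a list of rows, each a list of 3 entries, a list of its own where there are three numbers: the shift along the tool's x, y, z in mm, then the turn, a rotation vector about the tool's x, y, z in degrees, then the closure, from 0 (fully open) to 1 (shut). In form: [[[dx, dy, dz], [wx, wy, wz], fingers], ...]. A call has 1 to 12 rows; each row is the pose to reach, as a shift and turn from the pose commanded when the call began, along the tool's axes at that moment; what a row does not reach only later rows make up. A row lasts 1/12 s, in which the tool goes at most 41.7 mm and 7.16 degrees, less where a joint would pass 70% of its speed; a pose out of reach is approached as far as the arm can. A call with a gripper value outside its range is refused whole. The fingers move at their own pace and stop on an object; the grip force is fixed at half the most. Time passes only in rows, so rows that repeat a pose let the fingers close. It gives the time, the measured TCP pose, the force and the opening at its end, in the units of the state.
- bot.read_state(): the state, without advancing time (a new reading comes with each control period).
- vision.capture(name): name is "scene" or "top" or "wrist"; returns the picture (420x560x3 uint8, red, green, blue); there is no depth.
- vision.camera_info(name): a dict with "intrinsics" (3x3 intrinsics, pixels), "camera_from_world" (4x4, takes a point from world to camera coordinates); the wrist camera has in their place "mount" (4x4, takes a point from camera to tool coordinates, whose origin is the TCP and whose axes are the flange's). Camera axes: x right, y up, looking along -z (the intrinsics and any distortion apply to the point x, -y, -z); pixel columns grow to the right and rows downward; lengths in m; the calibration is good to about 2 mm. The wrist camera is an equidistant fisheye: a pixel r from the principal point sees the ray r / f radians off the axis. A picture is of the moment at which its call begins: read the wrist's pose just before it. camera_info takes no time and is no camera call.
- bot.hand_in(): hands the job in, once; it reports no verdict.
The state is a dict: "time_s": time; "joint_positions": joint angles; "qvel": joint speeds; "tau": joint torques, N m; "position": TCP position; "tcp_rot": TCP orientation; "force": force on the tool from outside, world axes, zero at the start; "moment": the same for the moment, N m; "opening": opening from 0.0 (shut) to 1.0 (fully open).
Only numpy, scipy, OpenCV 4.12 (cv2) and the standard library are available. Lean on these libraries where they do the work, as an engineer would, in place of code of your own. Each camera call takes 0.05 s, during which the arm holds its last target. There are 200 camera calls.

TASK

Take the orange-handled stop stud out of the plywood holder and set its T-head down through the yellow entry of the aluminium rail until its black collar sits flat on the rail. Slide it along the slot, still seated, until it comes up against the stop you feel inside, then turn it a quarter turn so that it locks there, and let go of it standing upright. Work by feel and press the stud gently on the rail (always well below 30 N), and leave the grey spare stud and everything else on the bench where it is.

Things in the scene. Friction and masses are not known exactly. Their poses are not given: they have to be found in the camera images.
- rail: Aluminium T-slot rail fixed to the bench, 230 long (x, along the slot) x 60 wide x 26 mm high; origin at the centre of its underside, z up. From the yellow entry the slot runs towards +x as a 12 mm wide mouth in 6 mm lips. Below them is a channel 18 mm wide, 14 mm high, where the T-head can slide lengthwise but not turn. The channel ends in a hidden turning pocket (see rail_slot_end).
- rail_slot_end (a point): Far end of the slot's mouth, level with the rail's top, 120 mm along x from the entry's centre. The hidden pocket, 32 x 32 mm, ends in a wall; its centre is anywhere 75 to 110 mm past the entry's centre, different each run, not measured. A stud slid lengthwise to the wall is 2 mm past the pocket's centre: ease back 2 mm, then turn, either way. Crosswise it cannot slide back or lift out.
- rail_entry (a point): Centre of the yellow entry opening, at the level of the rail's top face (26 mm above the bench), 55 mm from the rail's middle on its -x side. The opening is 36 mm along the slot x 18 mm across. Axes as the rail's: x along the slot towards the pocket, z up.
- stud_grip (a point): Centre of the handle of the orange stud, the one to fit: a bar 50 long (x) x 14 wide (y) x 24 mm high (z, up as it stands). Below it: a 13 mm round neck, the black collar, a 9 mm shank 8 mm long, and a steel T-head 28 long (along x, parallel to the handle) x 15 wide x 8 mm high, corners cut. The whole stud is 62 mm high, about 0.16 kg.
- stud_flange (a point): Centre of the underside of the orange stud's black collar (34 mm diameter, 6 mm thick), 34 mm below the centre of the handle; the T-head's underside is 16 mm lower still. Axes as the handle's. With the stud seated, this point lies level with the top face of the rail.
- dock: Plywood holder fixed to the bench, 170 (x) x 70 (y) x 26 mm high, origin at the centre of its underside. It has two pockets 33 x 19 mm, 20 mm deep, 42 mm either side of its centre along x; in each stands a stud, collar on the holder's top, handle roughly along x. To take a stud, lift it straight up.
- spare_grip (a point): Centre of the handle of the spare stud: the same as the orange one, but with a grey handle. It stays in the holder.
- hanger: Black plastic coat hanger lying on the bench, 340 mm wide, 10 mm thick; origin at the neck, on the bench. To be left alone.
- tape_roll: Cardboard-coloured tape core standing on its end, 90 mm diameter, 48 mm high; origin at the centre of its underside. To be left alone.
- marker_center (a point): Black marker pen lying on the bench, 130 mm long, 18 mm diameter; this point is its centre. To be left alone.
- small_carton: Small brown carton 120 x 90 x 60 mm; origin at the centre of its underside. To be left alone.
- label_pad: White pad of labels 80 x 55 x 18 mm; origin at the centre of its underside. To be left alone.
- parts_bin: Clear open bin 170 x 130 x 70 mm; origin at the centre of its underside. To be left alone.
Not all that is in view belongs to the job. What is meant by the part that bears stud_grip is not green, and is the smaller of those in its own colour.

How it is judged (in metres and radians):
On the way, in this order (a step that is already met when the one before it is completed fails the run):
1. the T-head is down in the yellow entry and the collar sits on the rail (horizontal distance between stud_flange and rail_entry below 0.012 m and z of stud_flange in the frame of rail_entry below 0.004 m and angle between the x axis of stud_grip and the x axis of rail_entry, either way round below 0.3 rad), for 0.1 s.
2. the stud has been slid at least 60 mm along the slot, still seated and lengthwise (x of stud_flange in the frame of rail_entry above 0.06 m and z of stud_flange in the frame of rail_entry below 0.004 m and angle between the x axis of stud_grip and the x axis of rail_entry, either way round below 0.4 rad), for 0.1 s.
At the end, for the whole second after the job is handed in: The orange stud stands upright (within 0.08 rad) in the slot 60 to 120 mm beyond the entry, within 6 mm of the slot's middle, its collar on the rail (within 3 mm), its handle square across the slot (within 0.25 rad), which only the hidden pocket allows; it has been let go (x of stud_flange in the frame of rail_entry between 0.06 and 0.12 m and y of stud_flange in the frame of rail_entry between -0.006 and 0.006 m and z of stud_flange in the frame of rail_entry between -0.003 and 0.003 m and angle between stud_grip's own z axis and vertical below 0.08 rad and angle between the y axis of stud_grip and the x axis of rail_entry, either way round below 0.25 rad); the robot touches nothing.
It fails at once if the stud is pressed on the rail with more than 30 N (contact force between stud and rail above 30 N).
It fails at once if the spare stud is moved more than 15 mm (distance of spare_grip from where it was at the start of the episode above 0.015 m).
It fails at once if a bystander is moved more than 20 mm (distance of any of hanger, tape_roll, marker_center, small_carton, label_pad, parts_bin from where it was at the start of the episode above 0.02 m).
It also fails if it takes over 56 s, if anything falls off the work surface, if the arm or the gripper's body presses on something with over 40 N, if the wrist force passes 120 N, or if a joint passes its speed limit or range.

## Working session

There is one attempt and no reset: what is moved stays moved. The work goes in short steps, Python scripts to look and compute and a shell command to move; the robot and the scene stay as the last step left them, time stands still between calls to the robot, and variables do not carry over. Pictures are saved under pics/ and viewed, about 8 in all and at most 12, crops included, and the job is handed in when it is done.

```bash
mkdir -p pics; python3 - <<'E'
from rig import bot,vision
import cv2
s=bot.read_state();print(s,bot.grip_depth)
for n in("top","scene"):
    im=vision.capture(n);cv2.imwrite(f"pics/{n}0.png",cv2.resize(im[:,:,::-1],(800,600),interpolation=cv2.INTER_CUBIC));cv2.imwrite(f"pics/{n}raw.png",im[:,:,::-1]);print(vision.camera_info(n))
print(vision.camera_info("wrist"))
E
```

```text
{'time_s': 0.0, 'joint_positions': array([ 6.25982863e+01,  3.02774708e+01,  8.21572741e+01, -2.58957857e-03,
        6.76878902e+01, -1.02260381e+01]), 'qvel': array([-0.07714773, -0.00042372, -0.01055425,  0.03154451, -0.01535418,
       -0.04873869]), 'tau': array([ 4.27174145e-04, -4.40038848e+01, -1.76591957e+01,  6.34618755e-02,
        5.82816044e-02, -1.77413253e-04]), 'position': array([0.18419105, 0.59647247, 0.22158273]), 'tcp_rot': array([[-9.55408736e-01,  2.95285029e-01, -9.47939912e-04],
       [ 2.95286356e-01,  9.55406868e-01, -1.91948025e-03],
       [ 3.38874522e-04, -2.11380192e-03, -9.99997709e-01]]), 'force': array([-0.04660077, -0.14899003,  0.06709022]), 'moment': array([0.00755445, 0.02780534, 0.00950767]), 'opening': 1.000285480300147} -0.0187
{'intrinsics': array([[392.40701167,   0.        , 272.57296772],
       [  0.        , 392.40701167, 214.27040997],
       [  0.        ,   0.        ,   1.        ]]), 'camera_from_world': array([[ 0.00149427, -0.99984934, -0.01729357,  0.01012749],
       [ 0.98942277, -0.00103024,  0.14505697, -0.55328579],
       
[... 374 characters left out ...]
  [-0.34200473,  0.44256695,  0.82895552,  0.14130099],
       [ 0.47265176, -0.68142303,  0.55880495, -1.28280006],
       [ 0.        ,  0.        ,  0.        ,  1.        ]])}
{'intrinsics': array([[325.1922621 ,   0.        , 279.87763582],
       [  0.        , 325.1922621 , 211.66800372],
       [  0.        ,   0.        ,   1.        ]]), 'mount': array([[-6.99489083e-04,  9.69780606e-01,  2.43977637e-01,
         6.83877423e-02],
       [ 9.99999697e-01,  5.94650252e-04,  5.03360023e-04,
        -7.11034800e-04],
       [ 3.43067424e-04,  2.43977915e-01, -9.69780727e-01,
        -1.62570992e-01],
       [ 0.00000000e+00,  0.00000000e+00,  0.00000000e+00,
         1.00000000e+00]])}
```

View pics/top0.png

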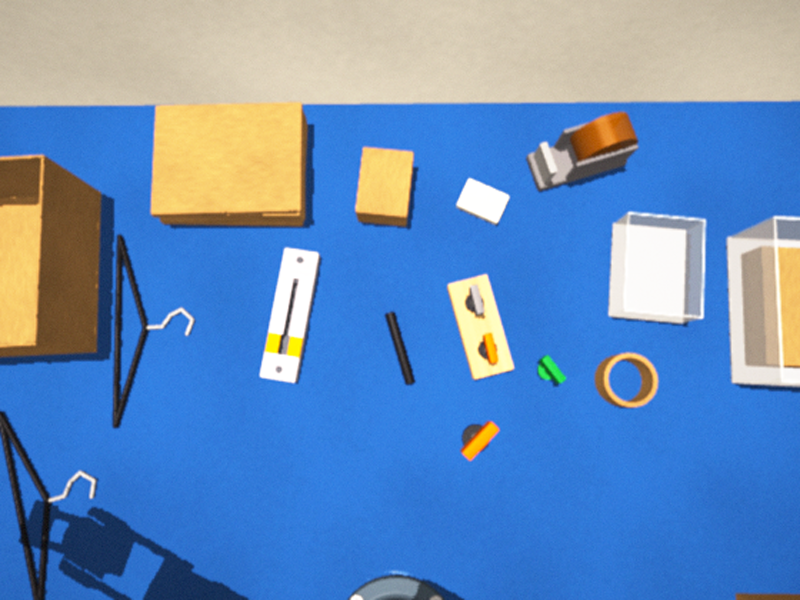

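View pics/scene0.png

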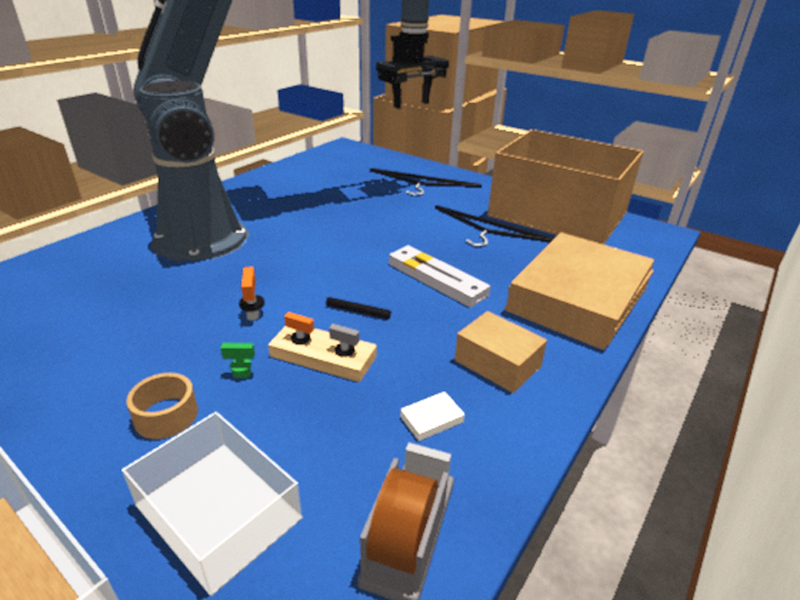

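Candidates in the top view: orange stud in the holder (488,349), larger orange stud standing free (480,441), green stud (551,370), and grey spare (475,300). The one meant is the orange stud in the holder: it isn't green, it's the smaller of the two orange ones, and it stands in the dock. I'll confirm that in a crop.

```bash
python3 - <<'E'
import cv2
im=cv2.imread("pics/topraw.png")[165:330,170:370]
cv2.imwrite("pics/crop1.png",cv2.resize(im,None,fx=3.6,fy=3.6,interpolation=cv2.INTER_CUBIC))
E
```

```text
(no output)
```

View pics/crop1.png

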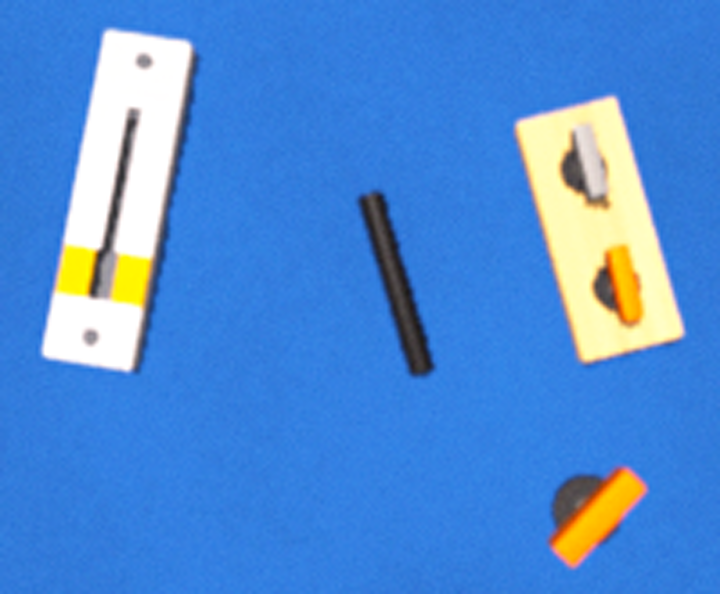

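The crop confirms it: the smaller orange stud is in the holder at crop (620,285). The larger orange one at (598,515) is a decoy. The rail's top corners are at (107,30), (193,43), (133,371) and (43,357), with the entry near (104,275).

```bash
cat > h.py <<'E'
import numpy as np,cv2
from rig import bot,vision
from scipy.optimize import minimize
from scipy.spatial.transform import Rotation as R
def cam_pose(name,s=None):
    c=vision.camera_info(name);K=c["intrinsics"]
    if name!="wrist": return K,c["camera_from_world"],False
    T=np.eye(4);T[:3,:3]=s["tcp_rot"];T[:3,3]=s["position"]
    return K,np.linalg.inv(T@c["mount"]),True
def proj(cam,P):
    K,M,fe=cam;P=np.atleast_2d(P);p=P@M[:3,:3].T+M[:3,3];p=p*[1,-1,-1]
    if fe:
        r=np.linalg.norm(p[:,:2],axis=1)+1e-12;t=np.arctan2(r,p[:,2]);q=p[:,:2]*(t/r)[:,None]
    else: q=p[:,:2]/p[:,2:]
    return q*K[0,0]+K[:2,2]
def unproj(cam,uv,z):
    K,M,fe=cam;o=[]
    for u in np.atleast_2d(uv):
        q=(u-K[:2,2])/K[0,0]
        if fe:
            t=np.linalg.norm(q);d=np.r_[q/t*np.sin(t),np.cos(t)]
        else: d=np.r_[q,1]
        d=M[:3,:3].T@(d*[1,-1,-1]);c=-M[:3,:3].T@M[:3,3];o.append(c+d*(z-c[2])/d[2])
    return np.array(o)
def box(x,y,a,L,W,z0,z1):
    c,s=np.cos(a),np.sin(a)
    return np.array([[x+c*i*L/2-s*j*W/2,y+s*i*L/2+c*j*W/2,z] for i in(-1,1) for j in(-1,1) for z in(z0,z1)])
def fit(cam,mask,p0,dims,ss=8):
    m=mask.astype(float);ys,xs=np.nonzero(mask);y0,y1,x0,x1=ys.min()-15,ys.max()+15,xs.min()-15,xs.max()+15
    y0=max(y0,0);x0=max(x0,0);m=cv2.GaussianBlur(m[y0:y1,x0:x1],(0,0),.7)
    def cost(p):
        q=proj(cam,box(*p[:2]/1000,p[2]/50,*dims))-[x0-.5,y0-.5]
        h=cv2.convexHull((q*ss).astype(np.float32));im=np.zeros((m.shape[0]*ss,m.shape[1]*ss),np.uint8)
        cv2.fillConvexPoly(im,np.round(h).astype(np.int32),255)
        r=cv2.GaussianBlur(cv2.resize(im,m.shape[::-1],interpolation=cv2.INTER_AREA)/255.,(0,0),.7)
        return ((r-m)**2).sum()
    p=np.array([p0[0]*1000,p0[1]*1000,p0[2]*50])
    for _ in range(3):
        r=minimize(cost,p,method="Nelder-Mead",options=dict(initial_simplex=np.vstack([p,p+[6,0,0],p+[0,6,0],p+[0,0,6]])));p=r.x
    return p[0]/1000,p[1]/1000,np.degrees(p[2]/50),r.fun/m.sum()
def orange(im):
    h=cv2.cvtColor(im,cv2.COLOR_RGB2HSV);return (h[...,0]>3)&(h[...,0]<18)&(h[...,1]>190)&(h[...,2]>110)
E
python3 - <<'E'
from h import *
im=cv2.imread("pics/topraw.png")[:,:,::-1].copy();cam=cam_pose("top")
f=lambda l:(np.array(l)+.5)/3.6-.5+[170,165]
c=unproj(cam,f([(107,30),(193,43),(133,371),(43,357)]),.026);print("rail corners",c.round(4),c.mean(0))
h=unproj(cam,f([(144,61),(91,336)]),.026);d=h[0]-h[1];print("holes",h,np.degrees(np.arctan2(d[1],d[0])))
e=c[0]+c[1]-c[2]-c[3];print(np.degrees(np.arctan2(e[1],e[0])))
print("entry",unproj(cam,f([(104,275)]),.026))
print("dock",unproj(cam,f([(516,122),(615,97),(684,336),(585,362)]),.026).round(4))
m=orange(im);k=np.zeros_like(m);k[228:260,330:355]=1;m&=k;print(m.sum())
x=unproj(cam,f([(625,285)]),.072)[0];print(x,fit(cam,m,(x[0],x[1],.1),(.05,.014,.048,.072)))
E
```

```text
rail corners [[0.6619 0.1971 0.026 ]
 [0.6523 0.136  0.026 ]
 [0.4229 0.1725 0.026 ]
 [0.4323 0.2345 0.026 ]] [0.54234585 0.18500611 0.026     ]
holes [[0.63937465 0.17031297 0.026     ]
 [0.4466343  0.20195351 0.026     ]] -9.322607456060803
-9.143702155863638
entry [[0.48846607 0.19422595 0.026     ]]
dock [[ 0.5952 -0.0908  0.026 ]
 [ 0.6128 -0.16    0.026 ]
 [ 0.447  -0.2029  0.026 ]
 [ 0.4294 -0.1354  0.026 ]]
34
[ 0.47842324 -0.15630248  0.072     ] (np.float64(0.4761987904429949), np.float64(-0.15401209560650891), np.float64(14.882334193584532), np.float64(2.7749161302498115))
```

The colour mask caught too little of the handle, so that fit isn't usable. The rough position (0.478, -0.155), yaw about 13°, is good enough to go over and look with the wrist camera.

```bash
python3 -m jog '[[[-323,-314,0],[0,0,-30],0],[[-323,-314,0],[0,0,-30],0],[[-323,-314,0],[0,0,-30],0],[[-323,-314,0],[0,0,-30],0],[[-323,-314,0],[0,0,-30],0],[[-323,-314,0],[0,0,-30],0],[[-323,-314,0],[0,0,-30],0],[[-323,-314,0],[0,0,-30],0],[[-323,-314,0],[0,0,-30],0],[[-323,-314,0],[0,0,-30],0],[[-323,-314,0],[0,0,-30],0],[[-323,-314,0],[0,0,-30],0]]'
cat > goto.py <<'E'
import sys;from h import *
# world target TCP x y z(mm), tool-y angle(deg) -> tool shift
s=bot.read_state();t=np.array(sys.argv[1:4],float);a=float(sys.argv[4])
r=s["tcp_rot"];p=s["position"]*1000;cur=np.degrees(np.arctan2(r[1,1],r[0,1]))
print("t",round(s["time_s"],2),"pos",p.round(1),"yang",cur.round(2),"shift",(r.T@(t-p)).round(1),"wz",-((a-cur+180)%360-180),"F",s["force"].round(2),"M",s["moment"].round(2),"op",round(s["opening"],3),"q",s["joint_positions"].round(0))
E
python3 goto.py 478 -155 200 103
```

```text
time_s: 1.1
position: [0.4047, 0.1963, 0.2227]
tcp_rot: [[-0.977, -0.214, 0.003], [-0.214, 0.977, -0.002], [-0.003, -0.003, -1.0]]
force: [-1.0, -0.2, 1.1]
opening: 0.997
t 1.1 pos [404.7 196.3 222.7] yang 102.38 shift [   3.8 -358.7   23.7] wz -0.6152899713659394 F [-1.04 -0.21  1.05] M [ 0.06  0.05 -0.04] op 0.997 q [ 12.  17. 106.  -0.  57. -91.]
```

```bash
python3 - <<'E'
from h import *;import pickle
s=bot.read_state();im=vision.capture("wrist");pickle.dump(s,open("w1.pkl","wb"));cv2.imwrite("pics/w1raw.png",im[:,:,::-1])
E
python3 -m jog '[[[4,-359,10],[0,0,0],0],[[4,-359,10],[0,0,0],0],[[4,-359,10],[0,0,0],0],[[4,-359,10],[0,0,0],0],[[4,-359,10],[0,0,0],0],[[4,-359,10],[0,0,0],0],[[4,-359,10],[0,0,0],0],[[4,-359,10],[0,0,0],0],[[4,-359,10],[0,0,0],0],[[4,-359,10],[0,0,0],0],[[4,-359,10],[0,0,0],0],[[4,-359,10],[0,0,0],0]]'
python3 - <<'E'
from h import *;import pickle
s=bot.read_state();im=vision.capture("wrist");pickle.dump(s,open("w2.pkl","wb"));cv2.imwrite("pics/w2raw.png",im[:,:,::-1])
print(s["qvel"].round(2))
a=cv2.imread("pics/w1raw.png");b=im[:,:,::-1]
cv2.imwrite("pics/w12.png",np.hstack([cv2.resize(a,(400,300)),cv2.resize(b,(400,300))]))
E
```

```text
time_s: 2.15
position: [0.4755, -0.1473, 0.212]
tcp_rot: [[-0.975, -0.223, -0.002], [-0.223, 0.975, 0.002], [0.001, 0.002, -1.0]]
force: [-0.1, 0.6, -0.4]
opening: 1.004
[ 0.88 -0.58  0.72 -0.17 -0.15 -0.21]
```

View pics/w12.png

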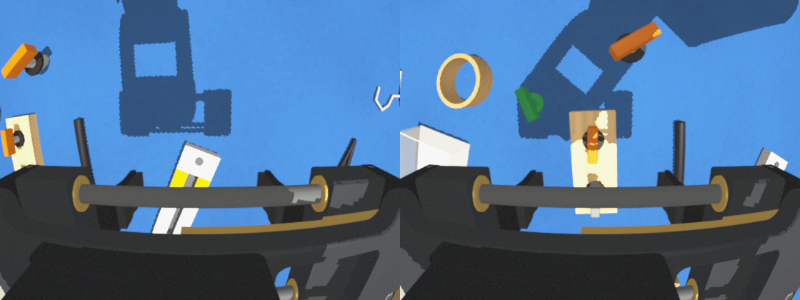

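Left: rail with the yellow entry at about (190,185), partly hidden by a gripper bar. Right: dock under the gripper, orange handle near (593,145). I'll enlarge both.

```bash
python3 - <<'E'
import cv2,numpy as np
a=cv2.imread("pics/w1raw.png")[190:290,215:315];b=cv2.imread("pics/w2raw.png")[148:248,220:320]
cv2.imwrite("pics/z12.png",np.hstack([cv2.resize(i,(400,400),interpolation=cv2.INTER_CUBIC) for i in(a,b)]))
E
```

```text
(no output)
```

View pics/z12.png

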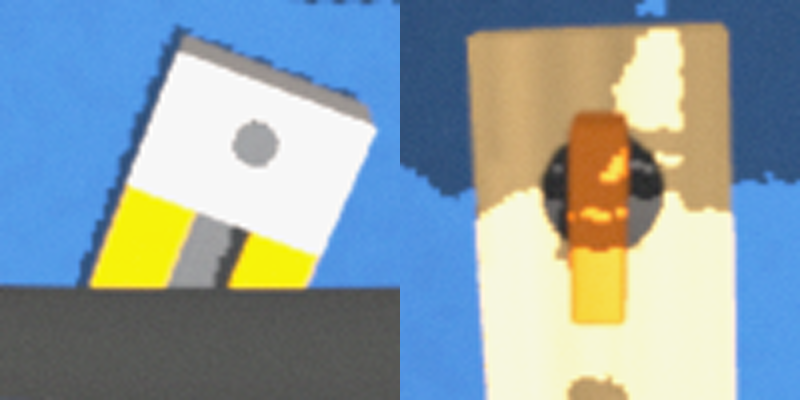

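```bash
python3 - <<'E'
from h import *;import pickle
f=lambda l,o:(np.array(l)+.5)/4-.5+o
s1=pickle.load(open("w1.pkl","rb"));s2=pickle.load(open("w2.pkl","rb"))
cam=cam_pose("wrist",s1)
c=unproj(cam,f([(182,50),(376,127),(256,144),(127,186),(316,254),(195,212),(248,231),(168,287),(229,287)],[215,190]),.026);print(c.round(4))
a=c[0]-c[1];print("rail ang from end",np.degrees(np.arctan2(-a[0],a[1])))
a=np.radians(-9.2);u=np.array([np.cos(a),np.sin(a)])
print("centre from end corners",c[:2,:2].mean(0)+.115*u,"from yellow",c[3:5,:2].mean(0)+.073*u,"slot sides y",(c[5:,:2]-c[:2,:2].mean(0))@[-u[1],u[0]])
im=cv2.imread("pics/w2raw.png")[:,:,::-1].copy();cam=cam_pose("wrist",s2)
h=cv2.cvtColor(im,cv2.COLOR_RGB2HSV);m=(h[...,0]>3)&(h[...,0]<28)&(h[...,1]>140)
k=np.zeros_like(m);k[172:236,258:282]=1;m&=k
m=cv2.morphologyEx(m.astype(np.uint8),cv2.MORPH_CLOSE,np.ones((5,5)))>0
ys,xs=np.nonzero(m);print(m.sum(),(xs.min()-220)*4+400,(xs.max()-220)*4+400,(ys.min()-148)*4,(ys.max()-148)*4)
print("stud wrist",fit(cam,m,(.478,-.154,.22),(.05,.014,.048,.072)))
im=cv2.imread("pics/topraw.png")[:,:,::-1].copy();h=cv2.cvtColor(im,cv2.COLOR_RGB2HSV);m=(h[...,0]>3)&(h[...,0]<20)&(h[...,1]>170)
k=np.zeros_like(m);k[228:260,330:355]=1;m&=k;print(m.sum(),"top",fit(cam_pose("top"),m,(.478,-.154,.22),(.05,.014,.048,.072)))
E
python3 goto.py 478 -155 200 103
```

```text
[[0.4205 0.1765 0.026 ]
 [0.4308 0.2356 0.026 ]
 [0.4432 0.2029 0.026 ]
 [0.4638 0.1689 0.026 ]
 [0.4726 0.2275 0.026 ]
 [0.4674 0.1899 0.026 ]
 [0.4698 0.2063 0.026 ]
 [0.4926 0.1867 0.026 ]
 [0.4886 0.2046 0.026 ]]
rail ang from end 170.13675356087478
centre from end corners [0.53918342 0.18767723] from yellow [0.54029812 0.18652553] slot sides y [-0.0092898   0.00731434 -0.00838873  0.00856985]
781 564 628 112 320
stud wrist (np.float64(0.47756852288354257), np.float64(-0.15685005426669926), np.float64(12.347020259738775), np.float64(0.02297480664855029))
54 top (np.float64(0.47733195024190045), np.float64(-0.15452885856797036), np.float64(16.635536833885034), np.float64(1.4919451461915576))
t 2.2 pos [ 475.4 -147.   212.2] yang 102.92 shift [-0.8 -8.4 12.1] wz -0.07665453038305259 F [ 0.43 -0.25 -0.66] M [ 0.03 -0.04 -0.01] op 0.998 q [ -30.   21.  101.    0.   58. -133.]
```

The stud fit agrees between the views: (477.6, -156.5), yaw 12.3°. Descending now.

```bash
python3 -m jog '[[[0,-9.8,30],[0,0,0.6],0],[[0,-9.8,60],[0,0,0.6],0],[[0,-9.8,90],[0,0,0.6],0],[[0,-9.8,115],[0,0,0.6],0],[[0,-9.8,135],[0,0,0.6],0],[[0,-9.8,150],[0,0,0.6],0],[[0,-9.8,160],[0,0,0.6],0],[[0,-9.8,170],[0,0,0.6],0],[[0,-9.8,170],[0,0,0.6],0]]'
python3 goto.py 477.6 -156.5 42 102.3
```

```text
time_s: 2.95
position: [0.4776, -0.1573, 0.0414]
tcp_rot: [[-0.977, -0.213, -0.002], [-0.213, 0.977, 0.001], [0.002, 0.002, -1.0]]
force: [0.6, 0.9, 0.2]
opening: 1.003
t 2.95 pos [ 477.6 -157.3   41.4] yang 102.31 shift [-0.1  0.8 -0.6] wz 0.006458631352302291 F [0.63 0.88 0.15] M [0.04 0.02 0.04] op 1.003 q [ -31.   38.  107.    0.   34. -133.]
```

Well placed. Closing the gripper.

```bash
python3 -m jog '[[[0,0,0],[0,0,0],1],[[0,0,0],[0,0,0],1],[[0,0,0],[0,0,0],1],[[0,0,0],[0,0,0],1],[[0,0,0],[0,0,0],1],[[0,0,0],[0,0,0],1],[[0,0,0],[0,0,0],1],[[0,0,0],[0,0,0],1]]'
python3 goto.py 477.6 -156.5 42 102.3
```

```text
time_s: 3.62
position: [0.4784, -0.1589, 0.0427]
tcp_rot: [[-0.977, -0.212, 0.0], [-0.212, 0.977, -0.0], [-0.0, -0.0, -1.0]]
force: [-0.8, -0.5, -1.0]
opening: 0.475
t 3.62 pos [ 478.4 -158.9   42.7] yang 102.21 shift [0.3 2.5 0.7] wz -0.08560519117366994 F [-0.79 -0.54 -1.  ] M [ 0.06 -0.    0.  ] op 0.475 q [ -31.   38.  107.   -0.   34. -133.]
```

```bash
python3 -m jog '[[[0,0,0],[0,0,0],1],[[0,0,0],[0,0,0],1],[[0,0,0],[0,0,0],1],[[0,0,0],[0,0,0],1],[[0,0,0],[0,0,0],1],[[0,0,0],[0,0,0],1],[[0,0,0],[0,0,0],1],[[0,0,0],[0,0,0],1]]'
python3 goto.py 477.6 -156.5 42 102.3
```

```text
time_s: 4.28
position: [0.4782, -0.1586, 0.0425]
tcp_rot: [[-0.977, -0.212, -0.0], [-0.212, 0.977, 0.0], [0.0, 0.0, -1.0]]
force: [0.3, 1.8, -1.2]
opening: 0.163
t 4.28 pos [ 478.2 -158.6   42.5] yang 102.22 shift [0.1 2.2 0.5] wz -0.07564202260294905 F [ 0.27  1.75 -1.17] M [0.18 0.04 0.01] op 0.163 q [ -31.   38.  107.    0.   34. -133.]
```

```bash
python3 -m jog '[[[0,0,0],[0,0,0],1],[[0,0,-8],[0,0,0],1],[[0,0,-18],[0,0,0],1],[[0,0,-30],[0,0,0],1],[[0,0,-45],[0,0,0],1],[[0,0,-60],[0,0,0],1],[[0,0,-75],[0,0,0],1],[[0,0,-80],[0,0,0],1],[[0,0,-80],[0,0,0],1]]'
python3 goto.py 487 195 122 80.7
```

```text
time_s: 5.03
position: [0.4794, -0.1594, 0.1245]
tcp_rot: [[-0.977, -0.212, 0.004], [-0.212, 0.977, -0.002], [-0.003, -0.003, -1.0]]
force: [0.9, 0.2, -2.0]
opening: 0.158
t 5.03 pos [ 479.4 -159.4  124.5] yang 102.23 shift [-82.5 344.8   1.7] wz 21.529439564514888 F [ 0.86  0.17 -2.01] M [0.02 0.06 0.05] op 0.158 q [ -31.   30.  105.   -0.   45. -133.]
```

```bash
python3 -m jog '[[[-10,40,0],[0,0,5],1],[[-20,80,0],[0,0,10],1],[[-30,120,0],[0,0,15],1],[[-40,160,0],[0,0,20],1],[[-50,200,0],[0,0,21.5],1],[[-60,240,0],[0,0,21.5],1],[[-68,280,0],[0,0,21.5],1],[[-78,320,0],[0,0,21.5],1],[[-82,345,0],[0,0,21.5],1],[[-82,345,0],[0,0,21.5],1],[[-82,345,0],[0,0,21.5],1],[[-82,345,0],[0,0,21.5],1]]'
python3 - <<'E'
from h import *;import pickle
s=bot.read_state();im=vision.capture("wrist");pickle.dump(s,open("w3.pkl","wb"));cv2.imwrite("pics/w3raw.png",im[:,:,::-1])
t=vision.capture("top");cv2.imwrite("pics/t3raw.png",t[:,:,::-1])
b=im[150:300,180:380,::-1];cv2.imwrite("pics/z3.png",cv2.resize(b,None,fx=4,fy=4,interpolation=cv2.INTER_CUBIC))
E
python3 goto.py 487 195 122 80.7
```

```text
time_s: 6.03
position: [0.4848, 0.1954, 0.1219]
tcp_rot: [[-0.987, 0.161, -0.002], [0.161, 0.987, -0.001], [0.001, -0.001, -1.0]]
force: [0.4, -0.4, -2.2]
opening: 0.158
t 6.13 pos [485.2 194.6 122.2] yang 80.64 shift [-1.7  0.7  0.2] wz -0.06465401815597716 F [ 0.24 -0.88 -2.1 ] M [-0.02  0.    0.  ] op 0.158 q [ 10.  31. 102.  -0.  47. -71.]
```

View pics/z3.png

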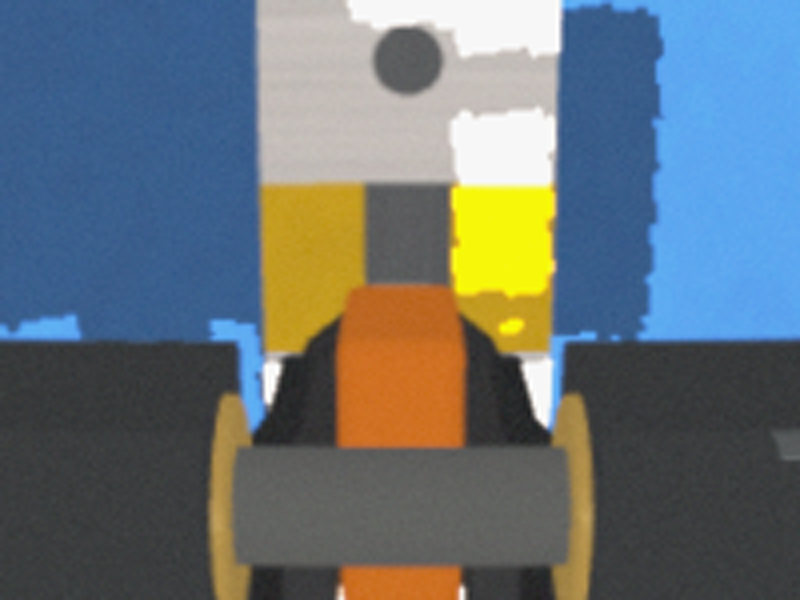

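The view is good: yellow near edge at y=184 (x 261–553), far edge at y≈353, slot sides at 366 and 449, hole at (407,60). The handle's near-end top corners are (337,352) and (465,352), and its lower corners (349,286) and (455,286).

```bash
python3 - <<'E'
from h import *;import pickle
f=lambda l:(np.array(l)+.5)/4-.5+[180,150]
s=pickle.load(open("w3.pkl","rb"));cam=cam_pose("wrist",s)
z=s["position"][2]
def tool(p): return ((p-s["position"])@s["tcp_rot"]*1000).round(1)
print("rail pts tool mm\n",tool(unproj(cam,f([(261,184),(553,184),(267,353),(553,353),(366,184),(449,184),(366,280),(449,280),(407,60)]),.026)))
print("handle top near corners",tool(unproj(cam,f([(337,352),(465,352)]),z+.0295)),"bottom",tool(unproj(cam,f([(349,286),(455,286)]),z+.0055)))
E
```

```text
rail pts tool mm
 [[ 16.9 -29.   96. ]
 [ 16.9  30.4  95.9]
 [-19.3 -28.8  95.9]
 [-19.3  31.4  95.9]
 [ 16.9  -7.6  96. ]
 [ 16.8   9.2  95.9]
 [ -3.3  -7.8  95.9]
 [ -3.3   9.3  95.9]
 [ 42.1   0.7  96. ]]
handle top near corners [[ 23.4  -7.4 -29.5]
 [ 23.4   6.4 -29.5]] bottom [[24.1 -7.  -5.5]
 [24.   6.3 -5.5]]
```

```bash
python3 -m jog '[[[0,2,15],[0,0,0],1],[[0,2,35],[0,0,0],1],[[0,2,50],[0,0,0],1],[[0,2,56],[0,0,0],1],[[0,2,56],[0,0,0],1],[[0,2,56],[0,0,0],1]]'
python3 - <<'E'
from h import *;import pickle
s=bot.read_state();im=vision.capture("wrist");pickle.dump(s,open("w4.pkl","wb"));cv2.imwrite("pics/w4raw.png",im[:,:,::-1])
b=im[150:300,180:380,::-1];cv2.imwrite("pics/z4.png",cv2.resize(b,None,fx=4,fy=4,interpolation=cv2.INTER_CUBIC))
E
python3 goto.py 485 196.6 60 80.7
```

```text
time_s: 6.63
position: [0.486, 0.1969, 0.0666]
tcp_rot: [[-0.987, 0.163, -0.0], [0.163, 0.987, -0.0], [0.0, -0.0, -1.0]]
force: [0.6, -0.3, -2.1]
opening: 0.157
t 6.68 pos [486.5 197.2  67.1] yang 80.66 shift [ 1.4 -0.9  7.1] wz -0.04327800574165508 F [ 0.34  0.89 -1.51] M [ 0.03 -0.   -0.01] op 0.161 q [ 10.  37. 104.  -0.  40. -71.]
```

View pics/z4.png

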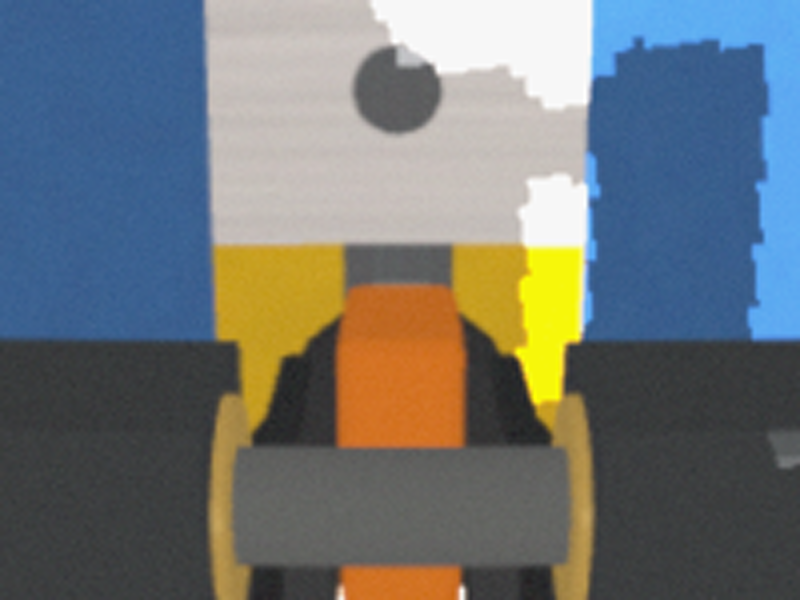

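Now the near yellow edge is at y=244 (x 213–585) and the slot is at 344–452. The handle is centred near x=401, so the two line up in the picture.

```bash
python3 - <<'E'
from h import *;import pickle
f=lambda l:(np.array(l)+.5)/4-.5+[180,150]
s=pickle.load(open("w4.pkl","rb"));cam=cam_pose("wrist",s)
print(((unproj(cam,f([(213,244),(585,244),(344,244),(452,244),(344,275),(452,275),(397,90),(207,40),(591,40)]),.026)-s["position"])@s["tcp_rot"]*1000).round(1), s["position"])
E
```

```text
[[ 18.1 -31.   40.6]
 [ 18.   29.3  40.6]
 [ 18.1  -9.7  40.6]
 [ 18.1   7.7  40.6]
 [ 12.9  -9.8  40.6]
 [ 12.9   7.7  40.6]
 [ 43.   -1.1  40.6]
 [ 51.1 -31.   40.6]
 [ 51.1  29.4  40.6]] [0.48600848 0.19690361 0.06655723]
```

```bash
python3 -m jog '[[[1.5,-0.7,0],[0,0,0],1],[[1.5,-0.7,4],[0,0,0],1],[[1.5,-0.7,7],[0,0,0],1],[[1.5,-0.7,10],[0,0,0],1],[[1.5,-0.7,12],[0,0,0],1],[[1.5,-0.7,12],[0,0,0],1]]'
python3 goto.py 485 196.2 44 80.7
```

```text
time_s: 7.18
position: [0.4838, 0.1973, 0.0541]
tcp_rot: [[-0.987, 0.161, -0.001], [0.161, 0.987, -0.0], [0.001, -0.0, -1.0]]
force: [-0.3, 0.3, -2.0]
opening: 0.162
t 7.18 pos [483.8 197.3  54.1] yang 80.73 shift [-1.3 -0.9 10.1] wz 0.03064496770591063 F [-0.29  0.28 -2.02] M [ 0.   -0.03 -0.02] op 0.162 q [ 10.  38. 104.  -0.  38. -71.]
```

```bash
python3 -m jog '[[[0,0,3],[0,0,0],1],[[0,0,6],[0,0,0],1],[[0,0,8],[0,0,0],1],[[0,0,9],[0,0,0],1],[[0,0,10],[0,0,0],1],[[0,0,10],[0,0,0],1]]'
python3 goto.py 485 196.2 42.5 80.7
```

```text
time_s: 7.68
position: [0.4841, 0.1973, 0.0443]
tcp_rot: [[-0.987, 0.161, -0.0], [0.161, 0.987, -0.0], [0.0, -0.0, -1.0]]
force: [0.3, 0.2, -2.7]
opening: 0.16
t 7.68 pos [484.1 197.3  44.3] yang 80.72 shift [-1.1 -0.9  1.8] wz 0.020108618269631506 F [ 0.29  0.25 -2.69] M [-0.01 -0.01  0.02] op 0.16 q [ 10.  39. 105.   0.  37. -71.]
```

```bash
python3 -m jog '[[[0,0,0.6],[0,0,0],1],[[0,0,1],[0,0,0],1],[[0,0,1],[0,0,0],1]]'
python3 -m jog '[[[0,0,0.4],[0,0,0],1],[[0,0,0.8],[0,0,0],1],[[0,0,0.8],[0,0,0],1]]'
python3 goto.py 485 196.2 42.5 80.7
```

```text
time_s: 7.93
position: [0.4842, 0.1973, 0.0436]
tcp_rot: [[-0.987, 0.161, 0.0], [0.161, 0.987, 0.0], [-0.0, 0.0, -1.0]]
force: [-0.8, -0.2, -2.1]
opening: 0.156
time_s: 8.18
position: [0.4841, 0.1973, 0.0427]
tcp_rot: [[-0.987, 0.161, -0.0], [0.161, 0.987, -0.0], [0.0, -0.0, -1.0]]
force: [-0.0, -0.6, -3.3]
opening: 0.158
t 8.18 pos [484.1 197.3  42.7] yang 80.73 shift [-1.  -1.   0.2] wz 0.026680418411160645 F [-0.01 -0.58 -3.35] M [-0.    0.02 -0.06] op 0.158 q [ 10.  39. 105.  -0.  36. -71.]
```

```bash
python3 -m jog '[[[0,0,0.4],[0,0,0],1],[[0,0,0.6],[0,0,0],1],[[0,0,0.6],[0,0,0],1]]' | grep -E "pos|force"
python3 -m jog '[[[0,0,0.4],[0,0,0],1],[[0,0,0.6],[0,0,0],1],[[0,0,0.6],[0,0,0],1]]' | grep -E "pos|force"
```

```text
position: [0.4842, 0.1973, 0.0424]
force: [0.1, -0.5, 1.2]
position: [0.4843, 0.1973, 0.0424]
force: [-1.1, 0.4, 6.3]
```

Contact felt at z=42.4 mm with about 8 N of push, so the stud is seated. I'll ease off slightly and slide along -tool x.

```bash
python3 -m jog '[[[0,0,-0.4],[0,0,0],1],[[-2,0,-0.4],[0,0,0],1],[[-5,0,-0.4],[0,0,0],1],[[-8,0,-0.4],[0,0,0],1],[[-11,0,-0.4],[0,0,0],1],[[-14,0,-0.4],[0,0,0],1],[[-17,0,-0.4],[0,0,0],1],[[-20,0,-0.4],[0,0,0],1]]' | grep -E "pos|force"
python3 goto.py 485 196.2 42.5 80.7
```

```text
position: [0.4993, 0.1942, 0.0425]
force: [-7.8, 0.9, 13.6]
t 9.35 pos [499.3 194.2  42.5] yang 80.72 shift [14.4 -0.3  0.1] wz 0.016910107977878397 F [-7.75  0.95 13.57] M [ 0.26  1.44 -0.03] op 0.163 q [  9.  40. 102.   0.  39. -72.]
```

```bash
python3 -m jog '[[[0,0,-0.8],[0,0,0],1],[[0,0,-0.8],[0,0,0],1],[[0,0,-0.8],[0,0,0],1]]' | grep -E "pos|force"
python3 goto.py 485 196.2 42.5 80.7
```

```text
position: [0.5044, 0.1941, 0.0425]
force: [-0.5, -0.3, -1.2]
t 9.6 pos [504.4 194.1  42.5] yang 80.72 shift [19.5 -1.  -0. ] wz 0.020133040277414693 F [-0.47 -0.32 -1.19] M [ 0.09 -0.07 -0.02] op 0.159 q [  9.  40. 102.  -0.  38. -72.]
```

```bash
python3 -m jog '[[[-2,0,-0.3],[0,0,0],1],[[-5,0,-0.3],[0,0,0],1],[[-8,0,-0.3],[0,0,0],1],[[-11,0,-0.3],[0,0,0],1],[[-14,0,-0.3],[0,0,0],1],[[-17,0,-0.3],[0,0,0],1],[[-20,0,-0.3],[0,0,0],1],[[-20,0,-0.3],[0,0,0],1]]' | grep -E "pos|force"
python3 -m jog '[[[-2,0,0],[0,0,0],1],[[-5,0,0],[0,0,0],1],[[-8,0,0],[0,0,0],1],[[-11,0,0],[0,0,0],1],[[-14,0,0],[0,0,0],1],[[-17,0,0],[0,0,0],1],[[-20,0,0],[0,0,0],1],[[-20,0,0],[0,0,0],1]]' | grep -E "pos|force"
```

```text
position: [0.5248, 0.1907, 0.0431]
force: [0.8, 0.9, -2.7]
position: [0.5445, 0.1875, 0.0431]
force: [1.1, -0.6, -2.6]
```

```bash
python3 -m jog '[[[-2,0,0],[0,0,0],1],[[-4,0,0],[0,0,0],1],[[-6,0,0],[0,0,0],1],[[-8,0,0],[0,0,0],1],[[-10,0,0],[0,0,0],1],[[-12,0,0],[0,0,0],1],[[-13,0,0],[0,0,0],1],[[-13,0,0],[0,0,0],1]]' | grep -E "pos|force"
python3 -m jog '[[[-1,0,0],[0,0,0],1],[[-2,0,0],[0,0,0],1],[[-3,0,0],[0,0,0],1],[[-4,0,0],[0,0,0],1],[[-4,0,0],[0,0,0],1]]' | grep -E "pos|force"
```

```text
position: [0.5566, 0.1855, 0.0431]
force: [0.9, 0.5, -1.9]
position: [0.5605, 0.1849, 0.0431]
force: [-0.3, 0.8, -2.4]
```

```bash
cat > ok.py <<'E'
import sys;from rig import bot
s=bot.read_state();f=s["force"];print(s["time_s"],(s["position"]*1000).round(1),f.round(1));sys.exit(bool(abs(f[0])>5 or f[2]>5))
E
J="python3 -m jog"; ok="python3 ok.py"
python3 -m jog '[[[-1,0,0],[0,0,0],1],[[-2,0,0],[0,0,0],1],[[-2,0,0],[0,0,0],1]]' >/dev/null && python3 ok.py &&
python3 -m jog '[[[-1,0,0],[0,0,0],1],[[-2,0,0],[0,0,0],1],[[-2,0,0],[0,0,0],1]]' >/dev/null && python3 ok.py &&
python3 -m jog '[[[-1,0,0],[0,0,0],1],[[-2,0,0],[0,0,0],1],[[-2,0,0],[0,0,0],1]]' >/dev/null && python3 ok.py &&
python3 -m jog '[[[-1,0,0],[0,0,0],1],[[-2,0,0],[0,0,0],1],[[-2,0,0],[0,0,0],1]]' >/dev/null && python3 ok.py &&
python3 -m jog '[[[-1,0,0],[0,0,0],1],[[-2,0,0],[0,0,0],1],[[-2,0,0],[0,0,0],1]]' >/dev/null && python3 ok.py
```

```text
12.2667 [562.5 184.5  43.1] [ 0.6 -0.3 -2.8]
12.5167 [564.4 184.2  43.1] [ 0.4  0.  -1.7]
12.7667 [566.5 183.9  43.1] [-0.5  0.9 -2.3]
13.0167 [568.4 183.6  43.1] [ 0.3 -0.5 -2.6]
13.2667 [570.4 183.2  43.1] [ 0.4 -0.3 -2.1]
```

```bash

python3 -m jog '[[[-1,0,0],[0,0,0],1],[[-2,0,0],[0,0,0],1],[[-2,0,0],[0,0,0],1]]' >/dev/null && python3 ok.py &&
python3 -m jog '[[[-1,0,0],[0,0,0],1],[[-2,0,0],[0,0,0],1],[[-2,0,0],[0,0,0],1]]' >/dev/null && python3 ok.py &&
python3 -m jog '[[[-1,0,0],[0,0,0],1],[[-2,0,0],[0,0,0],1],[[-2,0,0],[0,0,0],1]]' >/dev/null && python3 ok.py &&
python3 -m jog '[[[-1,0,0],[0,0,0],1],[[-2,0,0],[0,0,0],1],[[-2,0,0],[0,0,0],1]]' >/dev/null && python3 ok.py &&
python3 -m jog '[[[-1,0,0],[0,0,0],1],[[-2,0,0],[0,0,0],1],[[-2,0,0],[0,0,0],1]]' >/dev/null && python3 ok.py &&
python3 -m jog '[[[-1,0,0],[0,0,0],1],[[-2,0,0],[0,0,0],1],[[-2,0,0],[0,0,0],1]]' >/dev/null && python3 ok.py &&
python3 -m jog '[[[-1,0,0],[0,0,0],1],[[-2,0,0],[0,0,0],1],[[-2,0,0],[0,0,0],1]]' >/dev/null && python3 ok.py &&
python3 -m jog '[[[-1,0,0],[0,0,0],1],[[-2,0,0],[0,0,0],1],[[-2,0,0],[0,0,0],1]]' >/dev/null && python3 ok.py
```

```text
13.5167 [572.4 182.9  43.1] [-0.2 -0.7 -2.3]
13.7667 [574.4 182.6  43.1] [-0.6  0.9 -2.6]
14.0167 [576.3 182.3  43.1] [ 0.   0.2 -1.9]
14.2667 [578.3 181.9  43.1] [ 0.5 -0.6 -1.7]
14.5167 [580.3 181.6  43.1] [-0.   0.  -1.7]
14.7667 [582.  181.3  43. ] [-0.2 -0.4 -1.3]
15.0167 [582.3 181.1  42.8] [-2.9  1.1  0.3]
15.2667 [582.6 181.   42.7] [-6.2  1.2  1.4]
```

The stop is felt at TCP x≈582.2 (about 99 mm past the entry). I'll ease back until the TCP is 2 mm short of contact.

```bash

python3 -m jog '[[[2,0,0],[0,0,0],1],[[4,0,0],[0,0,0],1],[[5,0,0],[0,0,0],1],[[5,0,0],[0,0,0],1],[[5,0,0],[0,0,0],1]]' >/dev/null ; python3 goto.py 580.2 181.6 43 80.7
python3 - <<'E'
from h import *
im=vision.capture("wrist");b=im[150:300,180:380,::-1];cv2.imwrite("pics/z5.png",cv2.resize(b,None,fx=4,fy=4,interpolation=cv2.INTER_CUBIC))
E
```

```text
t 15.68 pos [582.  181.4  43.3] yang 80.72 shift [ 1.8 -0.1  0.3] wz 0.018705539780199842 F [-0.17 -0.38 -2.21] M [0.06 0.05 0.03] op 0.157 q [  7.  43.  92.  -0.  45. -74.]
```

View pics/z5.png

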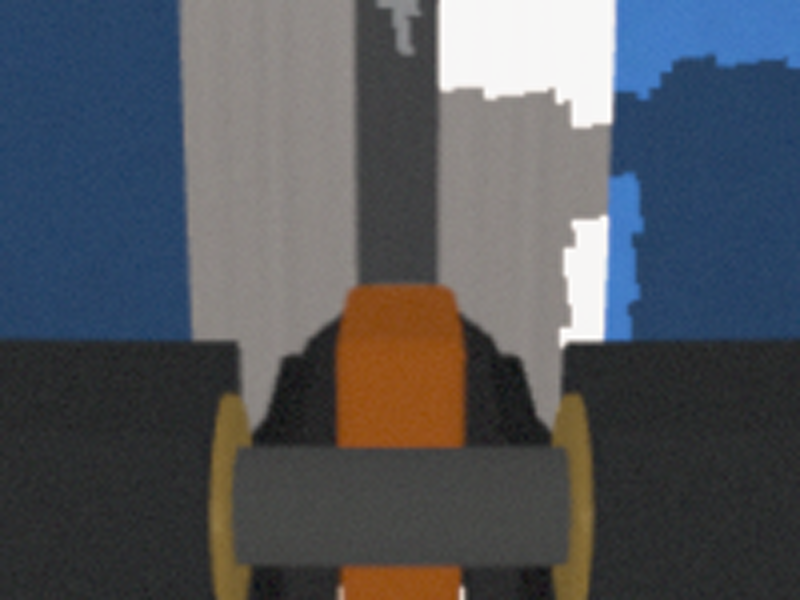

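The handle sits at the same spot in the tool view as before (top edge 337–465), so it hasn't slipped, and the slot runs straight under it. Backing off 2 mm and starting the turn.

```bash

python3 -m jog '[[[1,0,0],[0,0,0],1],[[2,0,0],[0,0,0],1],[[2,0,0],[0,0,0],1],[[2,0,0],[0,0,5],1],[[2,0,0],[0,0,10],1],[[2,0,0],[0,0,15],1],[[2,0,0],[0,0,20],1],[[2,0,0],[0,0,25],1],[[2,0,0],[0,0,25],1]]' >/dev/null ; python3 goto.py 580.2 181.6 43 -9.3
```

```text
t 16.48 pos [579.1 181.8  43.1] yang 55.64 shift [-1.   0.4  0.1] wz 64.94052271730808 F [-0.48  0.3  -2.3 ] M [-0.05  0.    0.  ] op 0.158 q [  7.  43.  92.  -0.  45. -49.]
```

```bash

python3 -m jog '[[[-0.5,0.5,0],[0,0,6],1],[[-0.8,0.8,0],[0,0,12],1],[[-1,1,0],[0,0,18],1],[[-1.2,1.2,0],[0,0,24],1],[[-1.4,1.4,0],[0,0,30],1],[[-1.6,1.5,0],[0,0,35],1],[[-1.6,1.5,0],[0,0,35],1]]' >/dev/null ; python3 goto.py 581.9 182.2 43 -9.3
```

```text
t 17.07 pos [581.3 182.1  43.1] yang 20.76 shift [-0.2  0.6  0.1] wz 30.06112574907587 F [ 0.38  0.69 -1.69] M [-0.06 -0.04  0.05] op 0.155 q [  7.  43.  92.  -0.  45. -14.]
```

```bash

python3 -m jog '[[[0,0.3,0],[0,0,6],1],[[0,0.5,0],[0,0,12],1],[[0,0.5,0],[0,0,18],1],[[0,0.5,0],[0,0,24],1],[[0,0.5,0],[0,0,30],1],[[0,0.5,0],[0,0,30],1],[[0,0.5,0],[0,0,30],1]]' >/dev/null ; python3 goto.py 581.9 182.2 43 -9.3
```

```text
t 17.65 pos [581.6 182.3  43.1] yang -8.98 shift [-0.1  0.3  0.1] wz 0.3224537628631481 F [ 0.15 -0.28 -1.58] M [-0.15  0.07  0.05] op 0.158 q [ 7. 43. 92. -0. 45. 16.]
```

Turned a full quarter without resistance. Now lower until the collar touches, then release.

```bash

python3 -m jog '[[[0,0,0.4],[0,0,0.3],1],[[0,0,0.8],[0,0,0.3],1],[[0,0,0.9],[0,0,0.3],1],[[0,0,0.9],[0,0,0.3],1]]' >/dev/null ; python3 goto.py 581.9 182.2 43 -9.3
```

```text
t 17.98 pos [581.6 182.3  42.5] yang -9.51 shift [-0.1  0.3 -0.5] wz -0.20899127116652494 F [-0.91  0.29  0.95] M [-0.1   0.21  0.08] op 0.156 q [ 7. 43. 92. -0. 45. 16.]
```

Light contact (about 3 N). Opening.

```bash

python3 -m jog '[[[0,0,0],[0,0,0],0.8],[[0,0,0],[0,0,0],0.6],[[0,0,0],[0,0,0],0.4],[[0,0,0],[0,0,0],0.4],[[0,0,0],[0,0,0],0.4],[[0,0,0],[0,0,0],0.4],[[0,0,0],[0,0,0],0.4],[[0,0,0],[0,0,0],0.4],[[0,0,0],[0,0,0],0.4]]' | grep -E "pos|force|open"
python3 -m jog '[[[0,0,-5],[0,0,0],0.4],[[0,0,-12],[0,0,0],0.4],[[0,0,-25],[0,0,0],0.4],[[0,0,-45],[0,0,0],0.4],[[0,0,-70],[0,0,0],0.4],[[0,0,-90],[0,0,0],0.4],[[0,0,-100],[0,0,0],0.4],[[0,0,-100],[0,0,0],0.4],[[0,0,-100],[0,0,0],0.4]]' | grep -E "pos|force|open"
python3 - <<'E'
from h import *
import pickle
s=bot.read_state();im=vision.capture("wrist");t=vision.capture("scene");pickle.dump(s,open("w6.pkl","wb"));cv2.imwrite("pics/w6raw.png",im[:,:,::-1])
a=cv2.resize(im[:,:,::-1],(400,300));b=cv2.resize(t[130:255,190:355,::-1],(400,300),interpolation=cv2.INTER_CUBIC)
cv2.imwrite("pics/z6.png",np.hstack([a,b]))
E
```

```text
position: [0.5816, 0.1823, 0.0421]
force: [0.0, 0.1, -1.5]
opening: 0.59
position: [0.5816, 0.1824, 0.1426]
force: [0.5, -0.1, -1.0]
opening: 0.597
```

View pics/z6.png

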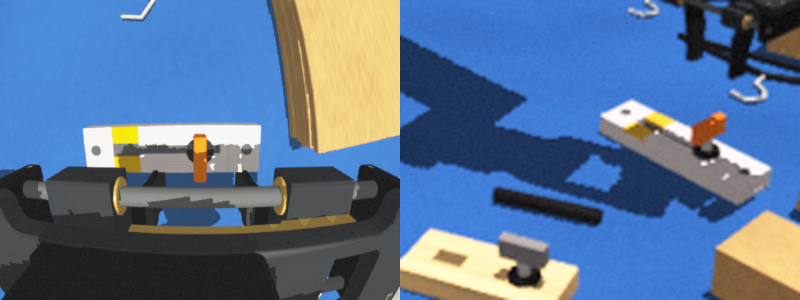

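The stud stands upright across the slot, with its collar on the rail at right-hand (706,150), and the spare and marker are untouched. A quick numeric check of its pose follows.

```bash
python3 - <<'E'
from h import *;import pickle
s=pickle.load(open("w6.pkl","rb"));im=cv2.imread("pics/w6raw.png")[:,:,::-1].copy()
h=cv2.cvtColor(im,cv2.COLOR_RGB2HSV);m=(h[...,0]>3)&(h[...,0]<28)&(h[...,1]>140)
k=np.zeros_like(m);k[180:265,260:300]=1;m&=k;m=cv2.morphologyEx(m.astype(np.uint8),cv2.MORPH_CLOSE,np.ones((5,5)))>0
x,y,a,e=fit(cam_pose("wrist",s),m,(.581,.181,1.4),(.05,.014,.048,.072))
d=np.array([x,y])-[.4860,.1959];t=np.radians(-9.3);print(x,y,a,e,"along",d@[np.cos(t),np.sin(t)],"across",d@[-np.sin(t),np.cos(t)])
print(bot.read_state()["force"],bot.read_state()["time_s"]);bot.hand_in()
E
```

```text
0.5788605244934311 0.17992623217104234 81.07796686969218 0.04008093036992564 along 0.09422136134345428 across -0.0007571885067612933
[ 0.02385567 -0.19221927 -0.24546758] 19.5833
the job is handed in; nothing more can be done
```

The orange stud is locked crosswise in the rail and standing upright on its own, and I handed the job in at 19.6 s; the hand-in gives no verdict.

- **Pick and entry:** I took the smaller orange stud out of the holder and lowered it through the yellow entry. Contact showed at about 8 N.
- **Slide:** I slid it along the slot until it met the stop, about 99 mm past the entry. The push against the stop was about 6 N. Early in the slide the downward force rose to about 15 N, so I lifted slightly. That was the highest reading, and the limit is 30 N.
- **Turn and release:** I eased back 2 mm and turned it a quarter turn with no resistance. I then lowered it to light contact, opened the gripper and backed away 100 mm.

Last checks:
- **Stud position:** a fit to the wrist picture puts the stud about 94 mm past the entry and 0.8 mm off the slot's middle. Its handle is within 0.4° of square across the slot.
- **Disagreement:** that 94 mm is about 3 mm short of what the stop position implies (about 97 mm). Both are well inside the 60–120 mm window.
- **Upright and seated:** I judged both by eye in the scene picture and did not measure them.
- **Bench:** the spare stud and marker showed no visible change in the last picture, and I touched none of the other items. The wrist force read about zero.

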